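# Clear the drone bench: motors, packs and solder reel back where they belong

### The arm

A 7-joint arm with a two-finger parallel gripper is mounted at the origin on the work surface. World frame = base frame: x ahead of the robot, y to its left, z up, the work surface at z = 0. Lengths are in m, angles in rad, forces in N, time in s.
With the tool pointing down it reaches from about 0.35 to 0.9 m from the base axis. Payload 7.2 kg.
Tool frame: the origin (TCP) lies midway between the tips of the shut fingers; the grasp point (between the pads) lies 19 mm behind it; z points along the fingers, y is the line along which they close (so a half turn about z gives the same grasp; the last joint's range is limited). The gripper opens to 85 mm and grips with 20 to 120 N. Pads are 22 mm wide; open, the fingers measure 114 mm over their backs; the gripper's body (76 mm by 85 mm) begins 54 mm behind the grasp point. The pads swing forward as they close: fully open they stand 13 mm farther back than shut.
Start: joints at [1.137, 0.411, -0.013, 1.596, 0.006, 1.134, -0.082], TCP at [0.224, -0.584, 0.231] pointing down, gripper open.
Joint ranges: [-2.95, 2.95], [-0.29, 1.99], [-1.47, 1.44], [0.14, 2.54], [-1.03, 4.17], [0.13, 1.85], [-2.86, 2.86]. Speed limits (rad/s): [2.39, 2.39, 3.01, 3.01, 3.14, 3.14, 3.14].

### API

Orientations are given as a 3x3 rotation matrix whose columns are the frame's x, y, z axes.
In Python, from bench import env, capture, recognise gives the robot as it stands. Calls block until the motion is done:
- env.move_to(position, orientation): joint-space move of the TCP to a pose.
- env.line_to(position, rate=0.15, orientation=None): straight line of the TCP; orientation=None keeps the orientation; rate is the mean speed in m/s.
- env.movej(angles): joint-space move.
- env.ungrasp() and env.gripper_close(squeeze=None): open the fingers fully, or close them until they stop; squeeze is the grip in N (None keeps the last).
- env.pause(seconds).
- env.solve_ik(position, orientation): joint angles nearest the present ones, or None.
- capture(name): name is "scene" or "top" or "wrist"; returns a dict with "image" (400x640x3 uint8, blue, green, red), "mtx" (3x3 intrinsics, pixels), "R" (3x3) and "t" (3): a world point X has camera coordinates R X + t; the wrist camera has in their place "tool_from_camera" (4x4, takes a point from camera to tool coordinates, whose origin is the TCP and whose axes are the flange's). Camera axes: x right, y down, z forward; pixel columns grow to the right and rows downward; lengths in m; the calibration is good to about 2 mm. A picture is of the moment at which its call begins: read the wrist's pose just before it. There is no depth.
A pose or a line that the arm cannot do raises env.Unreachable and nothing moves.
- env.finish_job(): hands the job in; it is judged then, once.
Trained networks look in a picture, given as the dict that the camera call returned (one of the last four; its "shot" number tells which), for a name from the list of things; names that differ only in an ending like _2 or _b are one class to them, and where a whole thing is asked for, a point or a joint stands for the part that bears it (a point fixed in the world has none). Each returns a list of dicts, best first, with "score" (0 to 1); they miss things now and then, are a little off and sometimes report something else, mostly with a low value. They report only what shows in the picture. A call takes as long as a camera call. They do not tell look-alikes from the thing itself.
- recognise(thing, picture): "location" ([x, y, z] in m, in the coordinates of the camera as it stood for that picture, good to about 4 mm: the middle of the surface that is visible of it).
Readings, each from a call of its own:
- env.get_t(): time.
- env.get_qpos(): joint angles.
- env.get_qvel(): joint speeds.
- env.get_joint_torque(): joint torques, N m.
- env.get_ee_pos(): TCP position.
- env.get_tool_rot(): TCP orientation.
- env.get_force(): force on the tool from outside, world axes, zero at the start.
- env.get_moment(): the same for the moment, N m.
- env.get_opening(): finger opening in m.
- env.get_grasp_force(): force on a finger pad.
Only numpy, scipy, OpenCV 4.12 (cv2) and the standard library are available. Lean on these libraries where they do the work, as an engineer would, in place of code of your own. Each camera call takes 0.05 s, during which the arm holds its last target. There are 200 camera calls.

### The job

Put away the five parts standing loose on the near half of the red bench mat, each with its own kind: stand the two motors upright in the two free pockets of the shallow motor tray and the two battery packs on end in the two free bays of the battery box, one to each, and slip the solder reel down over the empty spindle of the reel stand until it lies flat on the base. Set every part down rather than dropping it, and leave the multimeter and the roll of tape where they are.

Things in the scene. Friction and masses are not known exactly. Their poses are not given: they have to be found in the camera images.
- motor_a: brushless motor, a squat dark metal cylinder standing on the red mat: bell 36 mm across from 8 to 34 mm above its foot, on a 30 mm wide, 5 mm thick mount; thin steel shaft (5 mm) on top up to 48 mm. About 85 g. Origin: centre of its underside, z up. The two motors are alike and interchangeable.
- motor_b: brushless motor, a squat dark metal cylinder standing on the red mat: bell 36 mm across from 8 to 34 mm above its foot, on a 30 mm wide, 5 mm thick mount; thin steel shaft (5 mm) on top up to 48 mm. About 85 g. Origin: centre of its underside, z up. The two motors are alike and interchangeable.
- pack_a: battery pack, a hard black block standing on end on the red mat: 36 mm along its x, 30 mm along its y, 72 mm tall (grey wrap, pale patch on the sides, small sockets on top up to 78 mm). About 180 g, easily toppled. Origin: centre of its underside, z up. The two packs are alike and interchangeable.
- pack_b: battery pack, a hard black block standing on end on the red mat: 36 mm along its x, 30 mm along its y, 72 mm tall (grey wrap, pale patch on the sides, small sockets on top up to 78 mm). About 180 g, easily toppled. Origin: centre of its underside, z up. The two packs are alike and interchangeable.
- reel: reel of solder wire standing flat on the red mat: 54 mm across, 40 mm tall, thin blue flanges with bright wire between them, 24 mm bore right through. About 160 g. Origin: centre of its underside (on the bore's axis), z up.
- motor_tray: shallow grey plastic tray, fixed on the far half of the mat, 90 (its x) x 178 mm (its y), rim and dividers 14 mm above its underside, floor 3 mm. Three pockets, each 84 (x) x 55 mm (y), centred at y = -58, 0, +58 mm. The one at y = -58 already holds a motor, which stays; the others are free. Origin: centre of underside, z up.
- battery_box: green open steel box, fixed on the far half of the mat, 64 (its x) x 188 mm (its y), walls and dividers 34 mm above its underside, floor 2 mm. Three 60 x 60 mm bays centred at y = -62, 0, +62 mm. The one at y = -62 already holds a pack, which stays; the others are free. Packs stick out 40 mm: fingers have more room along its x than its y. Origin: centre of underside, z up.
- reel_stand: dark steel plate, fixed on the far half of the mat, 84 (its x) x 176 mm (its y), 10 mm thick, with two upright spindles 8 mm across at y = -47 and +47 mm, tips 65 mm above its underside. The one at y = -47 already carries a reel, which stays; the one at +47 is empty. Origin: centre of underside, z up.
- multimeter: orange and black multimeter lying on the white bench at one side of the mat, 145 x 74 x 34 mm. Not part of the job. Origin: centre of its underside.
- tape_roll: roll of white tape lying flat on the white bench at the other side of the mat, 96 mm across, 24 mm tall. Not part of the job. Origin: centre of its underside.
Not all that is in view belongs to the job. Leave any green look-alike of the pack_a alone.

How it is judged:
At the end, for the whole second after the job is handed in: Each free pocket holds one motor (within 28 mm of its centre along x, 14 mm along y), each free bay one pack (20 mm), the empty spindle the reel (12 mm); all down on the floor or base (4 mm), upright (0.12 rad) and at rest (0.02 m/s) (((x of motor_a in the frame of motor_tray between -0.028 and 0.028 m and y of motor_a in the frame of motor_tray between -0.014 and 0.014 m and z of motor_a in the frame of motor_tray between -0.001 and 0.007 m and angle between each of motor_a, motor_b's own z axis and vertical below 0.12 rad and x of motor_b in the frame of motor_tray between -0.028 and 0.028 m and y of motor_b in the frame of motor_tray between 0.044 and 0.072 m and z of motor_b in the frame of motor_tray between -0.001 and 0.007 m) or (x of motor_b in the frame of motor_tray between -0.028 and 0.028 m and y of motor_b in the frame of motor_tray between -0.014 and 0.014 m and z of motor_b in the frame of motor_tray between -0.001 and 0.007 m and angle between each of motor_b, motor_a's own z axis and vertical below 0.12 rad and x of motor_a in the frame of motor_tray between -0.028 and 0.028 m and y of motor_a in the frame of motor_tray between 0.044 and 0.072 m and z of motor_a in the frame of motor_tray between -0.001 and 0.007 m)) and ((x of pack_a in the frame of battery_box between -0.02 and 0.02 m and y of pack_a in the frame of battery_box between -0.02 and 0.02 m and z of pack_a in the frame of battery_box between -0.002 and 0.006 m and angle between each of pack_a, pack_b's own z axis and vertical below 0.12 rad and x of pack_b in the frame of battery_box between -0.02 and 0.02 m and y of pack_b in the frame of battery_box between 0.042 and 0.082 m and z of pack_b in the frame of battery_box between -0.002 and 0.006 m) or (x of pack_b in the frame of battery_box between -0.02 and 0.02 m and y of pack_b in the frame of battery_box between -0.02 and 0.02 m and z of pack_b in the frame of battery_box between -0.002 and 0.006 m and angle between each of pack_b, pack_a's own z axis and vertical below 0.12 rad and x of pack_a in the frame of battery_box between -0.02 and 0.02 m and y of pack_a in the frame of battery_box between 0.042 and 0.082 m and z of pack_a in the frame of battery_box between -0.002 and 0.006 m)) and x of reel in the frame of reel_stand between -0.012 and 0.012 m and y of reel in the frame of reel_stand between 0.035 and 0.059 m and z of reel in the frame of reel_stand between 0.006 and 0.014 m and angle between reel's own z axis and vertical below 0.12 rad and linear speed of each of motor_a, motor_b, pack_a, pack_b, reel below 0.02 m/s); the robot touches nothing.
It fails at once if a motor is dropped or flung: faster than 0.7 m/s (a 25 mm fall) while no finger touches it ((linear speed of motor_a above 0.7 m/s and contact force between motor_a and the fingers below 0.2 N) or (linear speed of motor_b above 0.7 m/s and contact force between motor_b and the fingers below 0.2 N)).
It fails at once if a battery pack is dropped or flung: faster than 0.7 m/s (a 25 mm fall) while no finger touches it ((linear speed of pack_a above 0.7 m/s and contact force between pack_a and the fingers below 0.2 N) or (linear speed of pack_b above 0.7 m/s and contact force between pack_b and the fingers below 0.2 N)).
It fails at once if the solder reel is dropped or flung: faster than 0.7 m/s (a 25 mm fall) while no finger touches it ((linear speed of reel above 0.7 m/s and contact force between reel and the fingers below 0.2 N)).
It fails at once if the multimeter is shifted by more than 20 mm (distance of multimeter from where it was at the start of the episode above 0.02 m).
It fails at once if the roll of tape is shifted by more than 20 mm (distance of tape_roll from where it was at the start of the episode above 0.02 m).
It also fails if it takes over 115 s, if anything falls off the work surface, if the arm or the gripper's body presses on something with over 40 N, if the wrist force passes 120 N, or if a joint passes its speed limit or range.

## Working session

There is one attempt and no reset: what is moved stays moved. The work goes in short steps, each a Python script; the robot and the scene stay as the last script left them, time stands still between calls to the robot, and variables do not carry over. Pictures are saved under pics/ and viewed, at most 14 in all, crops included, and the job is handed in when it is done.

```bash
ls; mkdir -p pics
python3 - <<'E'
from bench import env, capture, recognise
import cv2,numpy as np
for n in ["top","scene"]:
    p=capture(n); cv2.imwrite(f"pics/{n}0.png",p["image"])
    print(n,"cam",np.round(-p["R"].T@p["t"],3))
    for th in ["motor_a","pack_a","reel","motor_tray","battery_box","reel_stand","multimeter","tape_roll"]:
        for d in recognise(th,p):
            print(th,round(d["score"],2),np.round(p["R"].T@(np.array(d["location"])-p["t"]),3), np.round((p["mtx"]@d["location"]/d["location"][2])[:2]))
print(env.get_t(),env.get_ee_pos(),env.get_tool_rot())
E
```

```text
pics
top cam [ 0.353 -0.015  1.288]
motor_a 0.62 [0.43  0.237 0.038] [224. 203.]
motor_a 0.5 [0.453 0.116 0.036] [272. 195.]
motor_a 0.25 [0.607 0.004 0.009] [316. 137.]
pack_a 0.8 [ 0.285 -0.21   0.073] [403. 262.]
pack_a 0.72 [0.437 0.    0.079] [317. 200.]
pack_a 0.59 [ 0.453 -0.138  0.077] [373. 194.]
reel 0.68 [ 0.386 -0.245  0.044] [414. 221.]
motor_tray 0.7 [0.605 0.005 0.007] [316. 138.]
battery_box 0.96 [ 0.591 -0.225  0.009] [404. 144.]
multimeter 0.64 [ 0.477 -0.479  0.038] [506. 186.]
tape_roll 0.76 [0.44  0.467 0.024] [137. 200.]
tape_roll 0.66 [0.436 0.003 0.077] [316. 200.]
scene cam [1.271 0.499 1.018]
motor_a 0.77 [0.461 0.127 0.037] [361. 217.]
motor_a 0.48 [0.441 0.247 0.039] [406. 229.]
pack_a 0.94 [0.456 0.012 0.053] [324. 196.]
pack_a 0.82 [ 0.296 -0.204  0.048] [291. 139.]
pack_a 0.48 [0.602 0.217 0.013] [366. 275.]
reel 0.86 [ 0.4   -0.236  0.039] [263. 157.]
motor_tray 0.63 [0.606 0.009 0.009] [294. 242.]
motor_tray 0.45 [ 0.589 -0.228  0.022] [226. 201.]
battery_box 0.98 [ 0.589 -0.223  0.024] [227. 202.]
battery_box 0.41 [ 0.498 -0.467  0.032] [182. 152.]
reel_stand 0.72 [0.604 0.221 0.015] [367. 275.]
multimeter 0.81 [ 0.497 -0.466  0.034] [182. 151.]
tape_roll 0.63 [0.449 0.47  0.024] [489. 271.]
0.9 [ 0.22353075 -0.58365242  0.23129849] [[ 9.33842756e-01  3.57683808e-01 -1.30276869e-05]
 [ 3.57683807e-01 -9.33842756e-01 -1.78935278e-05]
 [-1.85660362e-05  1.20499487e-05 -1.00000000e+00]]
```

Run:
```python
import cv2
i=cv2.imread("pics/top0.png"); c=i[100:300,180:440]; cv2.imwrite("pics/topc.png",cv2.resize(c,None,fx=3,fy=3,interpolation=cv2.INTER_CUBIC))
```

```text
(no output)
```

View pics/topc.png

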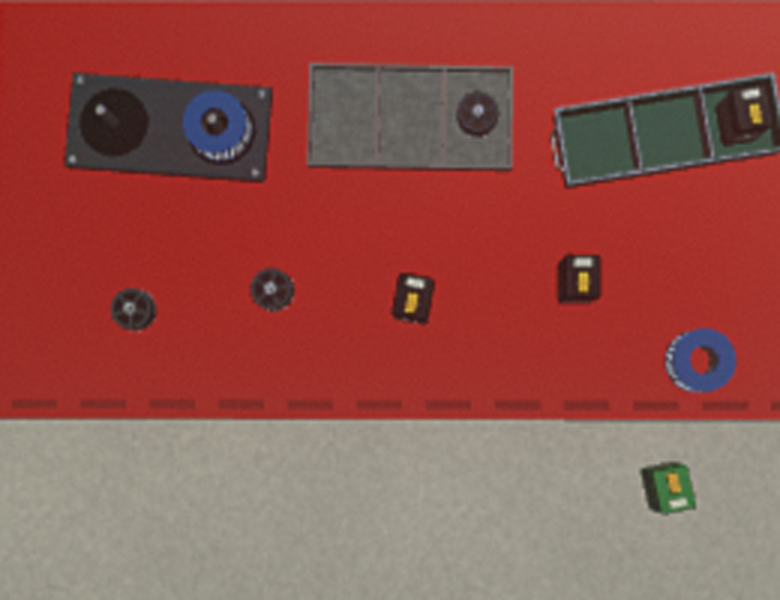

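View pics/scene0.png

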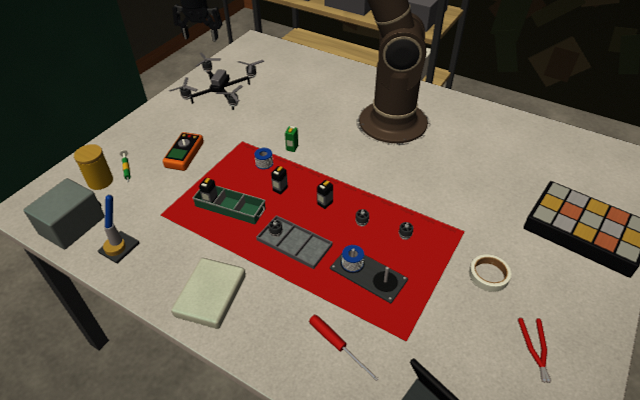

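The top view shows the fixtures along the far side: stand on the left with its empty spindle near crop pixel (114,122), tray in the middle, box on the right. In front of them are motors at (134,309) and (272,289), black packs at (414,297) and (580,277), and the reel at (704,359). The green look-alike is at (668,488). The scene view agrees with this layout. Next I'll hover over each part with the wrist camera.

```bash
cat > h.py <<'E'
from bench import env, capture, recognise
import cv2, numpy as np
def rot(a):  # closing axis (tool y) at world angle a, tool down
    y=np.array([np.cos(a),np.sin(a),0]); z=np.array([0,0,-1.]); return np.column_stack([np.cross(y,z),y,z])
def pose(p):
    """camera R,t (world->cam)"""
    if "R" in p: return p["R"],p["t"]
    T=np.eye(4); T[:3,:3]=p["tr"]; T[:3,3]=p["tp"]
    M=np.linalg.inv(T@np.array(p["tool_from_camera"])); return M[:3,:3],M[:3,3]
def ray(p,uv,z):
    R,t=pose(p); d=R.T@np.linalg.inv(p["mtx"])@[uv[0],uv[1],1]; c=-R.T@t
    return c+d*(z-c[2])/d[2]
def wrist():
    tp=env.get_ee_pos(); tr=env.get_tool_rot(); p=capture("wrist"); p["tp"]=np.array(tp); p["tr"]=np.array(tr); return p
E
python3 - <<'E'
from h import *
p=capture("top")
g=lambda u,v,z:np.round(ray(p,(180+(u+.5)/3-.5,100+(v+.5)/3-.5),z),4)
print("tray",[g(u,v,.014)[:2] for u,v in [(312,63),(513,68),(512,170),(307,166)]])
print("stand",[g(u,v,.010)[:2] for u,v in [(74,73),(272,88),(266,181),(66,165)]], "disc",g(114,122,.01),"tip",g(98,107,.065))
print("box",[g(u,v,.034)[:2] for u,v in [(555,108),(772,74),(568,186)]])
for n,u,v,z in [("mL",134,309,.034),("mR",272,289,.034),("pL",414,297,.072),("pR",580,277,.072),("reel",704,359,.04)]: print(n,g(u,v,z))
for a in (0,np.pi):
  for q in [(.44,.24),(.45,0),(.38,-.245),(.6,.26),(.59,-.23)]:
    for z in (.2,.04):
      s=env.solve_ik([*q,z],rot(a)); print(a,q,z,None if s is None else np.round(s,2))
E
```

```text
tray [array([0.65  , 0.0897]), array([ 0.6459, -0.0862]), array([ 0.556 , -0.0852]), array([0.5591, 0.0933])]
stand [array([0.6417, 0.299 ]), array([0.6286, 0.1249]), array([0.5464, 0.1293]), array([0.5602, 0.3045])] disc [0.5982 0.2631 0.01  ] tip [0.6004 0.2648 0.065 ]
box [array([ 0.6065, -0.1211]), array([ 0.6364, -0.3076]), array([ 0.5391, -0.132 ])]
mL [0.4326 0.2381 0.034 ]
mR [0.45   0.1206 0.034 ]
pL [ 0.4408 -0.0009  0.072 ]
pR [ 0.4577 -0.1381  0.072 ]
reel [ 0.3912 -0.2457  0.04  ]
0 (0.44, 0.24) 0.2 [ 0.24  0.43 -1.06  1.88  0.42  1.08 -0.99]
0 (0.44, 0.24) 0.04 [ 0.21  0.76 -1.1   2.02  0.87  0.94 -1.36]
0 (0.45, 0) 0.2 [ 0.51  0.21 -0.7   2.    0.17  0.98 -0.27]
0 (0.45, 0) 0.04 [ 0.35  0.46 -0.56  2.15  0.42  0.63 -0.5 ]
0 (0.38, -0.245) 0.2 [ 0.86  0.18 -0.44  2.01  0.09  0.97  0.37]
0 (0.38, -0.245) 0.04 [ 0.79  0.44 -0.4   2.16  0.29  0.6   0.18]
0 (0.6, 0.26) 0.2 [ 0.18  0.74 -1.09  1.51  0.67  1.31 -0.98]
0 (0.6, 0.26) 0.04 [ 0.04  0.82 -0.81  1.64  0.68  0.99 -1.  ]
0 (0.59, -0.23) 0.2 [ 0.6   0.49 -0.43  1.59  0.22  1.11  0.11]
0 (0.59, -0.23) 0.04 [ 0.57  0.67 -0.39  1.72  0.33  0.82  0.03]
3.141592653589793 (0.44, 0.24) 0.2 [ 0.33  0.51 -1.23  1.88  0.53  1.14  2.05]
3.141592653589793 (0.44, 0.24) 0.04 [ 0.28  0.87 -1.24  2.01  0.98  1.05  1.69]
3.141592653589793 (0.45, 0) 0.2 [ 0.9   0.38 -1.22  1.99  0.41  1.06  2.64]
3.141592653589793 (0.45, 0) 0.04 [ 0.82  0.79 -1.24  2.13  0.95  0.97  2.16]
3.141592653589793 (0.38, -0.245) 0.2 [ 0.4   0.15  0.07  2.04 -0.01  0.95 -2.66]
3.141592653589793 (0.38, -0.245) 0.04 [ 0.31  0.41  0.19  2.19 -0.14  0.55 -2.54]
3.141592653589793 (0.6, 0.26) 0.2 [ 0.23  0.82 -1.24  1.5   0.78  1.38  2.08]
3.141592653589793 (0.6, 0.26) 0.04 [ 0.24  1.06 -1.25  1.63  1.06  1.26  1.92]
3.141592653589793 (0.59, -0.23) 0.2 [ 0.19  0.45  0.15  1.62 -0.07  1.08 -2.78]
3.141592653589793 (0.59, -0.23) 0.04 [ 0.14  0.64  0.22  1.75 -0.19  0.77 -2.69]
```

Run:
```python
from h import *
import pickle
ims=[];ps=[]
for n,th,x,y in [("reel","reel",.391,-.246),("pR","pack_a",.458,-.138),("pL","pack_a",.441,-.001),("mR","motor_a",.45,.12),("mL","motor_a",.433,.238),("spin","reel_stand",.598,.262)]:
    env.move_to([x-.03,y,.24],rot(0)); env.pause(.3); p=wrist(); p["name"]=n
    if not ps: print(np.round(p["tool_from_camera"],3))
    for d in recognise(th,p)[:2]:
        R,t=pose(p); print(n,round(d["score"],2),np.round(R.T@(np.array(d["location"])-t),3))
    ps.append(p); ims.append(cv2.resize(p["image"],(400,250),interpolation=cv2.INTER_AREA))
pickle.dump(ps,open("w.pkl","wb"))
r=lambda a:np.hstack(a)
cv2.imwrite("pics/w1.png",np.vstack([r(ims[0:2]),r(ims[2:4])]));cv2.imwrite("pics/w2.png",r(ims[4:6]))
print(env.get_t())
```

```text
[[ 0.    -0.947 -0.321  0.082]
 [ 1.     0.    -0.     0.001]
 [ 0.    -0.321  0.947 -0.143]
 [ 0.     0.     0.     1.   ]]
reel 0.61 [ 0.39  -0.244  0.041]
pR 0.89 [ 0.295 -0.206  0.064]
pR 0.78 [ 0.457 -0.134  0.074]
pL 0.72 [ 0.3   -0.203  0.055]
pL 0.64 [ 0.455 -0.119  0.065]
mR 0.71 [0.446 0.122 0.044]
mR 0.67 [0.435 0.245 0.037]
mL 0.71 [0.432 0.246 0.036]
mL 0.66 [0.445 0.128 0.04 ]
spin 0.87 [0.598 0.224 0.013]
7.7167
```

View pics/w1.png

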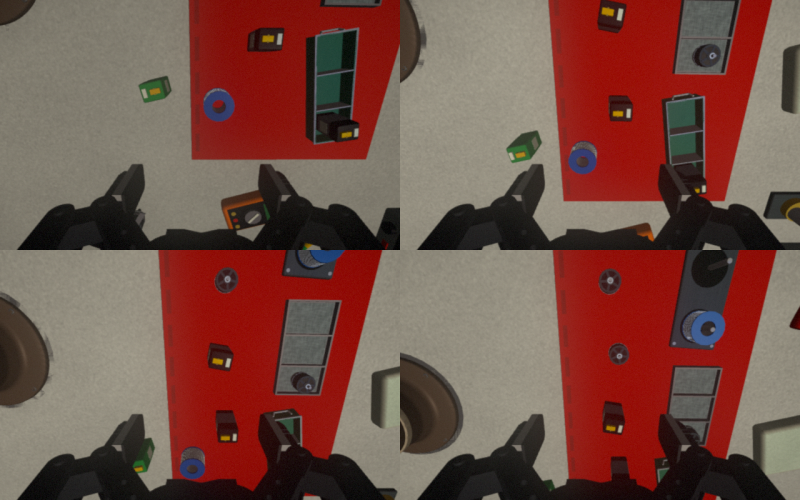

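View pics/w2.png

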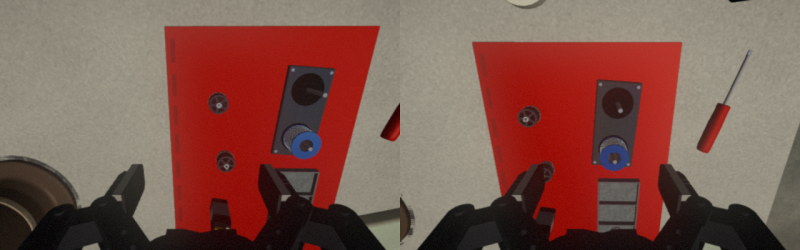

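Each wrist picture shows its part clear of its neighbours. The reel bore is at (219,104), the packs at (620,108) and (220,357), and the motors at (619,354) and (218,103). The stand's empty spindle shows too. I need the packs' yaw, so I'll crop those at full size.

Run:
```python
from h import *
import pickle
P={p["name"]:p for p in pickle.load(open("w.pkl","rb"))}
c=lambda n,u,v:cv2.resize(P[n]["image"][v-35:v+35,u-35:u+35],(400,400),interpolation=cv2.INTER_CUBIC)
s=lambda n,u,v,lift=1:c(n,u,v)
t=np.hstack([c("pR",352,173),c("pL",352,171)])
t=(255*(t/255.)**.6).astype(np.uint8)
cv2.imwrite("pics/packs.png",t)
for n,q,u,v,z in [("reel","reel",219,104,.04),("mR","mR",219,104,.034),("mR","mL",209.5,31,.034),("mL","mL",218,103,.034),("mL","mR",226,161,.034),("spin","disc",216,99,.01)]:
    print(q,np.round(ray(P[n],(1.6*u,1.6*v),z),4))
```

```text
reel [ 0.393  -0.2425  0.04  ]
mR [0.4529 0.1214 0.034 ]
mL [0.4346 0.2396 0.034 ]
mL [0.4344 0.2412 0.034 ]
mR [0.4529 0.1255 0.034 ]
disc [0.5968 0.2686 0.01  ]
```

View pics/packs.png

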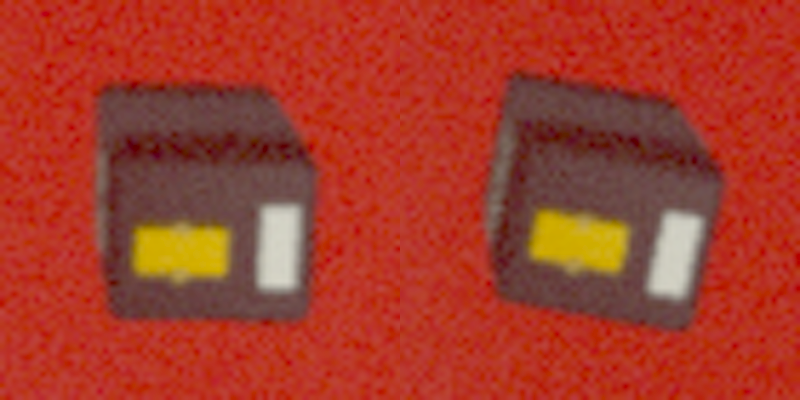

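Run:
```python
from h import *
import pickle
P={p["name"]:p for p in pickle.load(open("w.pkl","rb"))}
for n,v0,C in [("pR",138,[(110,152),(316,165),(305,320),(115,318)]),("pL",136,[(120,132),(322,178),(290,328),(95,298)])]:
    w=np.array([ray(P[n],(317+u/5.714-.5,v0+v/5.714-.5),.072) for u,v in C])[:,:2]
    e=[np.linalg.norm(w[i]-w[(i+1)%4])*1000 for i in range(4)]
    b=w[2]-w[3];s=w[2]-w[1]; tp=w[1]-w[0]
    ang=lambda d:np.round(np.arctan2(d[1],d[0]),3)
    print(n,np.round(w.mean(0),4),np.round(e,1),"long",ang(b),ang(tp),"short",ang(s)+np.pi/2)
```

```text
pR [ 0.4604 -0.1412] [35.7 28.1 33.8 30.1] long -0.013 -0.066 short -0.021203673205103524
pL [ 0.4429 -0.0011] [36.  27.5 35.2 30. ] long -0.16 -0.227 short -0.15820367320510353
```

```bash
cat >> h.py <<'E'
def pick(x,y,a,h,squeeze,up=.24):
    """grasp with the TCP h above the mat"""
    env.move_to([x,y,.2],rot(a)); env.line_to([x,y,h],.12); env.gripper_close(squeeze); env.pause(.2)
    print("opening",round(env.get_opening(),4),"grip",round(env.get_grasp_force(),1))
    env.line_to([x,y,up],.15); env.pause(.2)
    print("lifted: opening",round(env.get_opening(),4),"F",np.round(env.get_force(),2),"t",env.get_t())
def lower(x,y,z,over=.006,thr=4.):
    """straight down to 4 mm over z, then creep until the floor bears"""
    env.line_to([x,y,z+.004],.1); env.pause(.3); f0=env.get_force()[2]
    zz=z+.004
    while zz>z-over:
        zz-=.001; env.line_to([x,y,zz],.02); env.pause(.05)
        if abs(env.get_force()[2]-f0)>thr: break
    print("down: over nominal",round(zz-z,4),"dF",round(env.get_force()[2]-f0,1),"ee",np.round(env.get_ee_pos(),4))
def release(x,y,up=.22):
    env.ungrasp(); env.pause(.3); env.line_to([x,y,up],.15)
E
python3 - <<'E'
from h import *
pick(.460,-.140,-.02,.038,50)
x,y=.5878,-.2198
env.move_to([x,y,.2],rot(.159)); lower(x,y,.040); release(x,y)
p=wrist(); cv2.imwrite("pics/b1.png",p["image"]); print(env.get_t())
E
```

```text
opening 0.0355 grip 50.1
lifted: opening 0.0355 F [-0.54 -0.51 -0.55] t 13.1667
down: over nominal -0.001 dF 13.2 ee [ 0.588  -0.2198  0.0403]
19.6
```

View pics/b1.png

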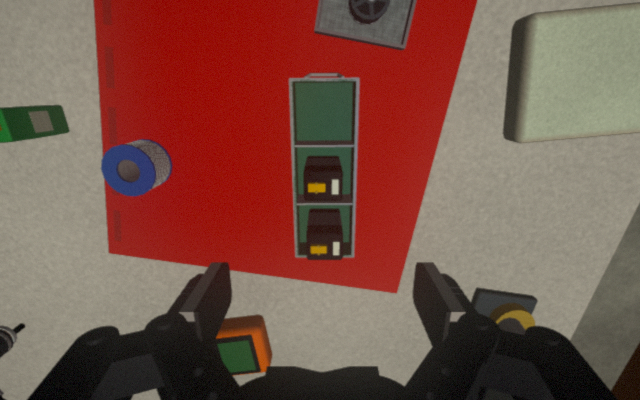

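The pack stands in the middle bay, at about (322,180). Next come the second pack and then the motors.

Run:
```python
from h import *
pick(.443,-.001,-.17,.038,50)
x,y=.578,-.1586
env.move_to([x,y,.2],rot(.159)); lower(x,y,.040); release(x,y)
pick(.4515,.122,-.02,.008,40)
x,y=.603,.003
env.move_to([x,y,.15],rot(-.02)); lower(x,y,.011); release(x,y)
p=wrist(); cv2.imwrite("pics/b2.png",p["image"]); print(env.get_t())
```

```text
opening 0.0353 grip 50.0
lifted: opening 0.0357 F [ 0.32 -0.46 -1.76] t 24.5417
down: over nominal -0.0 dF 4.8 ee [ 0.5782 -0.1586  0.0404]
opening 0.0352 grip 39.5
lifted: opening 0.0352 F [-0.09 -0.32 -0.91] t 36.35
down: over nominal -0.0 dF 4.3 ee [0.6032 0.003  0.0114]
42.65
```

View pics/b2.png

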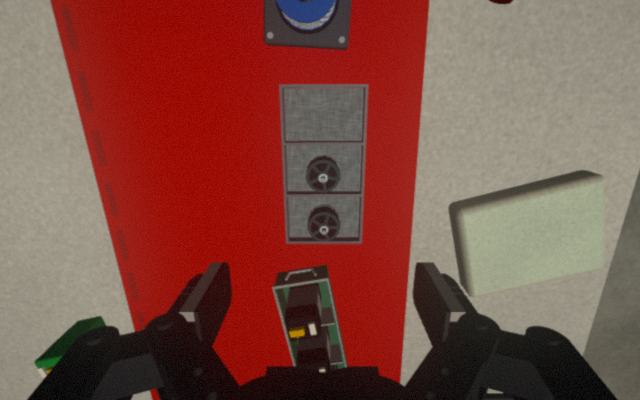

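The first motor stands in the middle pocket at (323,173), and both packs are in the box. Next are the second motor, a closer look at the spindle, and picking up the reel.

Run:
```python
from h import *
import pickle
pick(.434,.2395,-.02,.008,40)
x,y=.604,.061
env.move_to([x,y,.15],rot(-.02)); lower(x,y,.011); release(x,y)
env.move_to([.598,.19,.16],rot(-.077)); env.pause(.3)
p=wrist(); pickle.dump(p,open("s.pkl","wb")); cv2.imwrite("pics/s1.png",p["image"])
pick(.392,-.244,0,.008,40)
print(env.get_t())
```

```text
opening 0.035 grip 39.5
lifted: opening 0.0353 F [ 0.41 -1.24 -1.13] t 48.1417
down: over nominal -0.0 dF 5.1 ee [0.6042 0.0611 0.0114]
opening 0.0521 grip 41.9
lifted: opening 0.0525 F [ 0.45 -0.44 -1.41] t 61.55
61.55
```

View pics/s1.png

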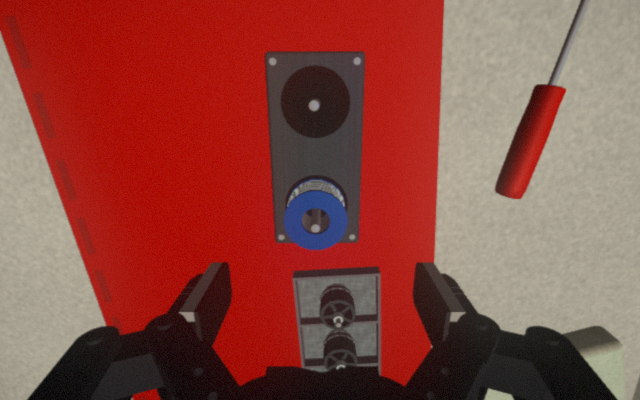

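Both motors are in the tray, and the spindle tip is at (314,104) in the middle of its dark disc at (316,101). Next I'll locate it exactly and look at the held reel.

Run:
```python
from h import *
import pickle
p=pickle.load(open("s.pkl","rb"))
print("tip",ray(p,(314,104),.065).round(4),"disc",ray(p,(316,101),.01).round(4),"corners",[ray(p,c,.01).round(4)[:2] for c in [(265,53),(365,53),(358,241),(276,242)]])
x,y=.598,.262
env.move_to([x,y,.14],rot(-.077)); env.pause(.3)
p=wrist(); pickle.dump(p,open("r.pkl","wb")); cv2.imwrite("pics/r1.png",p["image"])
q=capture("top"); cv2.imwrite("pics/r2.png",cv2.resize(q["image"][100:190,190:290],(800,600),interpolation=cv2.INTER_CUBIC))
q=capture("scene"); cv2.imwrite("pics/r3.png",cv2.resize(q["image"][170:320,280:480],(800,600),interpolation=cv2.INTER_CUBIC))
```

```text
tip [0.5999 0.2619 0.065 ] disc [0.6005 0.2624 0.01  ] corners [array([0.5612, 0.3039]), array([0.6445, 0.2973]), array([0.6313, 0.1244]), array([0.5487, 0.1298])]
```

View pics/r1.png

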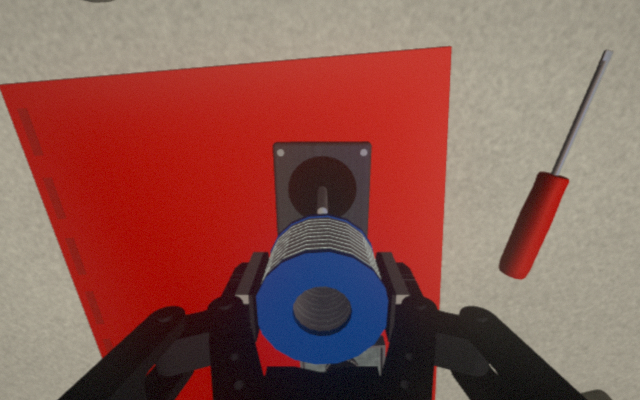

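View pics/r3.png

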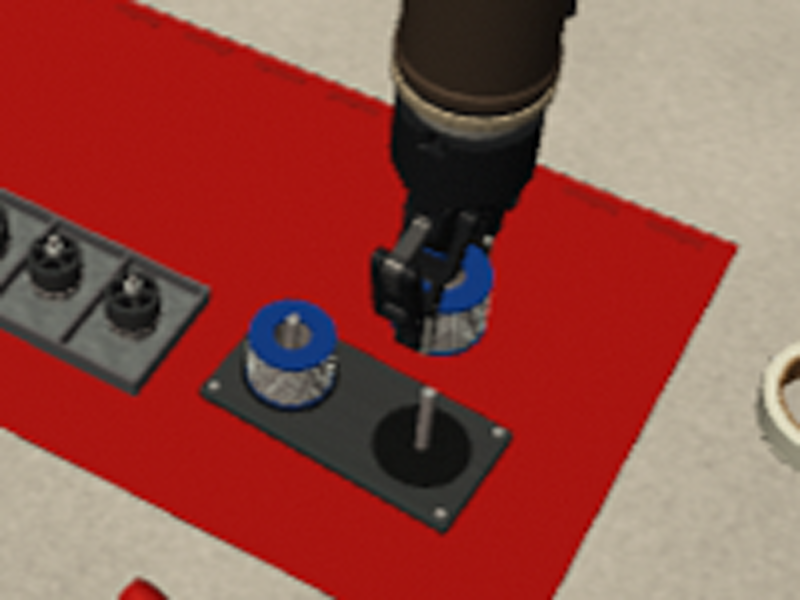

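The wrist picture shows the reel held square, bore at (322,310), with the spindle beyond it. I'll correct for the bore's offset from the TCP, then lower it while watching the force.

Run:
```python
from h import *
import pickle
p=pickle.load(open("r.pkl","rb"))
b=ray(p,(322.5,309.5),.172); tcp=np.array(env.get_ee_pos()); off=(b-tcp)[:2]; print("bore",b.round(4),"tcp",tcp.round(4),"off",off.round(4))
assert np.abs(off).max()<.008
x,y=np.array([.5993,.262])-off
env.line_to([x,y,.14],.05); env.line_to([x,y,.072],.05); env.pause(.2)
f0=np.array(env.get_force()); ok=True
for z in np.arange(.068,.027,-.004):
    env.line_to([x,y,z],.05); env.pause(.05); f=np.array(env.get_force())-f0
    if np.linalg.norm(f)>6: print("stop",z,f.round(1)); ok=False; break
print(ok,env.get_ee_pos().round(4),f.round(1),env.get_t())
if ok:
    lower(x,y,.018); release(x,y)
    q=capture("scene"); cv2.imwrite("pics/f1.png",cv2.resize(q["image"][130:310,180:420],(800,600),interpolation=cv2.INTER_CUBIC))
    print(env.get_t())
```

```text
bore [0.5995 0.2575 0.172 ] tcp [0.5981 0.2618 0.1401] off [ 0.0014 -0.0043]
True [0.5978 0.2662 0.0278] [ 0.7  1.7 -0.2] 69.2583
down: over nominal -0.0 dF 6.6 ee [0.598  0.2664 0.0185]
73.2917
```

Run:
```python
from h import *
env.move_to([.45,.19,.25],rot(0)); env.pause(.3)
q=capture("scene"); cv2.imwrite("pics/f2.png",cv2.resize(q["image"][130:310,180:420],(800,600),interpolation=cv2.INTER_CUBIC))
```

```text
(no output)
```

View pics/f2.png

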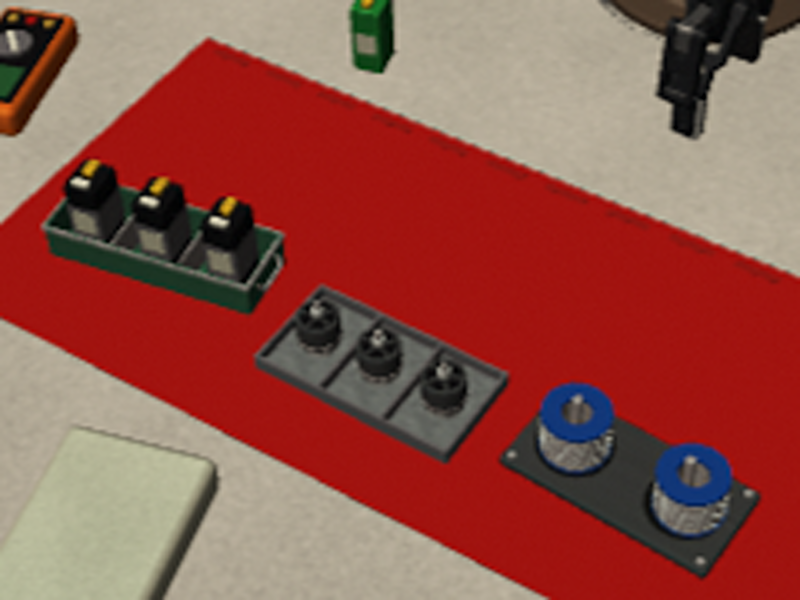

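All five parts are seated upright: packs at (160,215) and (228,237), motors at (378,350) and (443,385), and the reel flat on its spindle at (690,488). The arm is clear, so I'm handing the job in.

```bash
python3 -c "
from h import *
print(env.finish_job(), env.get_t())"
```

```text
the job is handed in; nothing more can be done
the job is handed in; nothing more can be done
```

The job is handed in (verdict not shown): in the last picture both motors, both packs and the reel stood upright in their places; the multimeter, tape roll and green look-alike were left alone.

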